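# Dip the reservoir gauge and hold it level for reading

### The job

Lift the dip gauge up off its two hooks, push it tip first down the sloping tube of the white reservoir until its collar stops against the tube's mouth, then draw it right out again. Finish still gripping the gauge in the air, lying level and still, with its tip above the middle of the white tray (10 to 20 cm up, touching nothing but the gripper) so that it can be read. Leave the bottle, the beaker and the jar where they are.

Things in the scene. Friction and masses are not known exactly. Their poses are not given: they have to be found in the camera images.
- gauge: Straight dip gauge, 85 g. Origin: on its axis at the collar face that looks to the tip; x axis runs tip to handle. Steel rod, diameter 8 mm, round tip at x=-110 mm; aluminium collar, diameter 32, x=0..8; black square handle 14 x 14, x=8..98, flats across y and z. Centre of mass x=-12. It starts level, z up, in the stand's hooks, axis 130 mm above the bench; lift straight up.
- gauge_grip (a point): Point on the centre line of the gauge's handle at x = 45 mm, midway between the collar and the hook under the handle: the place to grip, across y, from above.
- gauge_tip (a point): End of the gauge's rod, at x = -110 mm on its centre line.
- dip_tube: Steel guide tube fixed in the reservoir. Origin: centre of its open mouth; z axis points out along the tube, 35 deg above level. Bore 14 mm, flaring over the last 14 mm to 22 mm (39 mm outside); open 120 mm deep. Gauge seated: gauge origin at this origin, gauge x along this z, the collar on the mouth. About 60 mm of tube stands out of the box.
- tank: White reservoir with grey foot and lid, fixed to the bench: x=-120..60 mm, 160 mm along y, 156 mm high; black vent cap on top to z=170 at x=-80, y=30. Origin on the bench. The tube leaves its +x face; mouth at x=110, y=0, z=165 mm.
- stand: Fixed stand, grey base 210 x 100 x 12 mm with two U-shaped upturned hooks of 6 mm steel wire. Origin on the bench under the gauge's start (within 4 mm); x axis along the lying gauge, tip to handle. Hooks at x=-70 (under the rod) and x=85 mm (under the handle), ends up to 147 mm high at y=-22 and y=34. Lifting the gauge 35 mm clears them.
- tray: White shallow tray, fixed to the bench: 140 mm along x, 110 mm along y, rim 16 mm high. Origin on the bench under its centre.
- bottle: White bottle with a blue cap, diameter 64 mm, 160 mm high, upright and loose; origin at the centre of its underside. To be left alone.
- beaker: Clear glass beaker, diameter 70 mm, 90 mm high, upright and loose; origin at the centre of its underside. To be left alone.
- jar: Amber jar with a grey cap, diameter 60 mm, 80 mm high, upright and loose; origin at the centre of its underside. To be left alone.
Things that resemble listed ones, but are neither listed nor needed, are in the scene too. Leave any orange or pink look-alike of the gauge alone. Several things have the shape of the tray; the one meant has the colours described above.

How it is judged:
By the outcome, as a careful person would: the job done as asked, in the order asked, and still so for the second after the job is handed in, while the arm keeps its last pose, push and grip.
It also fails if it takes over 56 s, if anything falls off the work surface, if the arm or the gripper's body presses on something with over 40 N, if the wrist force passes 120 N, or if a joint passes its speed limit or range.

### The arm

A 7-joint arm with a two-finger parallel gripper is mounted at the origin on the work surface. World frame = base frame: x ahead of the robot, y to its left, z up, the work surface at z = 0. Lengths are in m, angles in degrees, forces in N, time in s.
With the tool pointing down it reaches from about 0.4 to 0.85 m from the base axis. Payload 4.4 kg.
Tool frame: the origin (TCP) lies midway between the tips of the shut fingers; the grasp point (between the pads) lies 19 mm behind it (bot.tcp_to_grasp is the distance from the TCP to the grasp point, in m); z points along the fingers, y is the direction in which the jaws open and shut (so a half turn about z gives the same grasp; the last joint's range is limited). The gripper opens to 94 mm and grips with 3 to 60 N. Pads are 16 mm wide; open, the fingers measure 119 mm over their backs; the gripper's body (75 mm by 177 mm) begins 78 mm behind the grasp point.
Start: joints at [63.151, 36.005, 2.206, 86.941, -1.547, 57.084, -1.146], TCP at [0.255, -0.598, 0.205] pointing down, gripper open.
Joint ranges: [-175.42, 175.42], [-21.48, 121.26], [-71.46, 75.88], [10.55, 141.38], [-63.04, 243.04], [13.31, 113.54], [-168.57, 168.57]. Speed limits (degrees/s): [147.25, 147.25, 180, 180, 180, 180, 180].

### API

Orientations are given as [roll, pitch, yaw] about the fixed x, y, z axes, in that order (R = Rz(yaw) Ry(pitch) Rx(roll)).
In Python, from station import read_state, cams, ticket, bot gives the robot as it stands. The module is installed in compiled form; this text tells all that it offers.
- The arm moves only by the tool apply_moves, never from a script. Its argument "plan" is a list of rows, each a list of 7 numbers: the shift along the tool's x, y, z normalised to -1 to 1, where 1 is 10 cm, then the turn, a rotation vector about the tool's x, y, z normalised to -1 to 1, where 1 is pi rad, then the opening in per cent of the stroke, from 0 (shut) to 100 (fully open). A call has 1 to 20 rows; each row is the pose to reach, as a shift and turn from the pose commanded when the call began, along the tool's axes at that moment, turning the shorter way round; what a row does not reach only later rows make up. A row lasts 1/12 s, in which the tool goes at most 41.7 mm and 7.16 degrees, less where a joint would pass 70% of its speed; a pose out of reach is approached as far as the arm can. A call with a number of a shift or a turn outside -1 to 1 is refused whole. A call with a gripper value outside its range is refused whole. The fingers move at their own pace and stop on an object; the grip force is fixed at half the most. Time passes only in rows, so rows that repeat a pose let the fingers close. It gives the time, the measured TCP pose, the force and the opening at its end, in the units of the state.
- read_state(): the state, without advancing time (a new reading comes with each control period).
- cams.get_image(name): name is "side" or "top" or "wrist"; returns the picture (480x640x3 uint8, red, green, blue); there is no depth.
- cams.camera_params(name): a dict with "mtx" (3x3 intrinsics, pixels), "world_to_cam" (4x4, takes a point from world to camera coordinates). Camera axes: x right, y down, z forward; pixel columns grow to the right and rows downward; lengths in m; the calibration is good to about 2 mm. A picture is of the moment at which its call begins: read the wrist's pose just before it. camera_params takes no time and is no camera call; for the wrist camera it gives the pose at the moment of the call.
- ticket.job_done(): hands the job in, once; it reports no verdict.
The state is a dict: "time": time; "joints": joint angles; "qd": joint speeds; "tau": joint torques, N m; "eef_pos": TCP position; "tcp_rot": TCP orientation; "wrist_force": force on the tool from outside, world axes, zero at the start; "wrist_torque": the same for the moment, N m; "grip_width": opening from 0.0 (shut) to 1.0 (fully open).
Only numpy, scipy, OpenCV 4.12 (cv2) and the standard library are available. Lean on these libraries where they do the work, as an engineer would, in place of code of your own. Each camera call takes 0.05 s, during which the arm holds its last target. There are 200 camera calls.

## Working session

There is one attempt and no reset: what is moved stays moved. The work goes in short steps, Python scripts to look and compute and a tool call to move; the robot and the scene stay as the last step left them, time stands still between calls to the robot, and variables do not carry over. Pictures are saved under pics/ and viewed, about 8 in all and at most 12, crops included, and the job is handed in when it is done.

Besides the shell and the picture viewer there is one more tool, called after ">>>" as name([rows], argument=value, ...), one row to a line, values as JSON. apply_moves: Moves the arm, as the interface text tells. Scaled input: -1 to 1 covers 10 cm each way for a shift and pi rad each way for a turn. Its arguments: {"type":"object","properties":{"plan":{"type":"array"}},"required":["plan"]}

```bash
mkdir -p pics; python3 - <<'E'
from station import read_state, cams, bot
import cv2,numpy as np
s=read_state(); print(s['time'],s['eef_pos'],s['tcp_rot'],s['grip_width'],s['wrist_force'],bot.tcp_to_grasp)
for n in ['side','top']:
    cv2.imwrite(f'pics/{n}0.png',cams.get_image(n)[:,:,::-1])
    p=cams.camera_params(n); print(n,np.round(p['mtx'],1).tolist(),np.round(p['world_to_cam'],4).tolist())
E
```

```text
0.0 [ 0.25454049 -0.59736492  0.20455976] [-1.79892330e+02  2.72711158e-03  2.30793459e+01] 0.9965695378355369 [0.14525906 0.16092146 0.33119727] 0.0188
side [[621.1, 0.0, 327.9], [0.0, 621.1, 227.5], [0.0, 0.0, 1.0]] [[-0.75, -0.6612, -0.0197, 0.424], [-0.4381, 0.5187, -0.7342, 0.2927], [0.4956, -0.542, -0.6787, 1.3134], [0.0, 0.0, 0.0, 1.0]]
top [[470.6, 0.0, 313.9], [0.0, 470.6, 238.7], [0.0, 0.0, 1.0]] [[-0.0199, -0.9997, 0.0136, 0.0212], [-0.9843, 0.0172, -0.1755, 0.5338], [0.1752, -0.0169, -0.9844, 1.1223], [0.0, 0.0, 0.0, 1.0]]
```

View pics/side0.png

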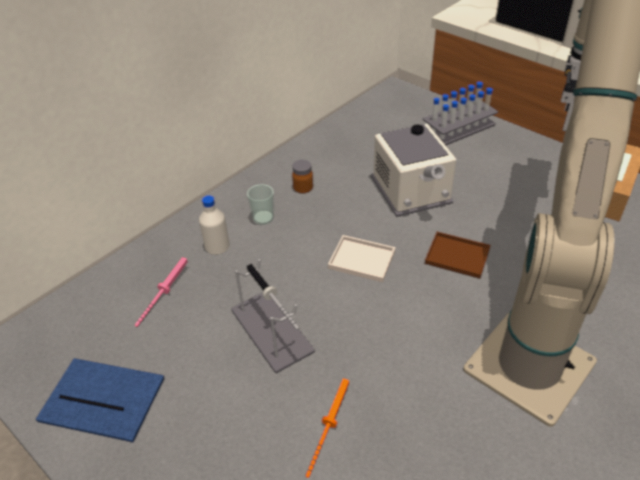

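View pics/top0.png

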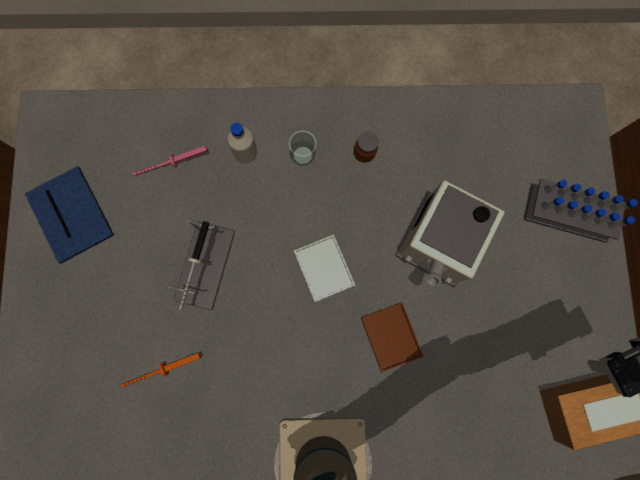

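Side view: gauge in the stand at (270,290), orange look-alike at (330,425), pink at (163,290), and a black bar on the blue mat at (92,403). Top view: black/steel gauge from handle (203,240) to tip (182,307), orange at (162,370), pink at (172,160), mat bar at (58,213). Trays: white (325,268), brown (392,337). The tank's tube mouth is near (433,280). I choose the gauge with the black handle in the stand and the white tray, and will check both in close crops.

```bash
python3 - <<'E'
import cv2,numpy as np
t=cv2.imread('pics/top0.png');s=cv2.imread('pics/side0.png')
def c(im,x,y,w,h,k):
    o=cv2.resize(im[y:y+h,x:x+w],None,fx=k,fy=k,interpolation=cv2.INTER_CUBIC)
    for i in range(0,w,10):
        cv2.line(o,(i*k,0),(i*k,4 if (x+i)%50 else 12),(0,255,255),1)
        if (x+i)%20==0: cv2.putText(o,str(x+i),(i*k,22),0,.35,(0,255,255))
    for i in range(0,h,10):
        cv2.line(o,(0,i*k),(4,i*k),(0,255,255),1)
        if (y+i)%20==0: cv2.putText(o,str(y+i),(6,i*k+4),0,.35,(0,255,255))
    return o
a=c(t,160,210,80,110,5);b=c(s,220,250,100,110,4)
cv2.imwrite('pics/g1.png',np.hstack([a[:,:400],cv2.copyMakeBorder(b,0,110,0,0,0)]))
a=c(t,390,175,120,120,3);b=c(s,365,115,100,100,4)
a=c(t,390,175,120,120,3);
cv2.imwrite('pics/t1.png',np.hstack([cv2.copyMakeBorder(a,0,40,0,0,0),b]))
E
```

```text
(no output)
```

View pics/g1.png

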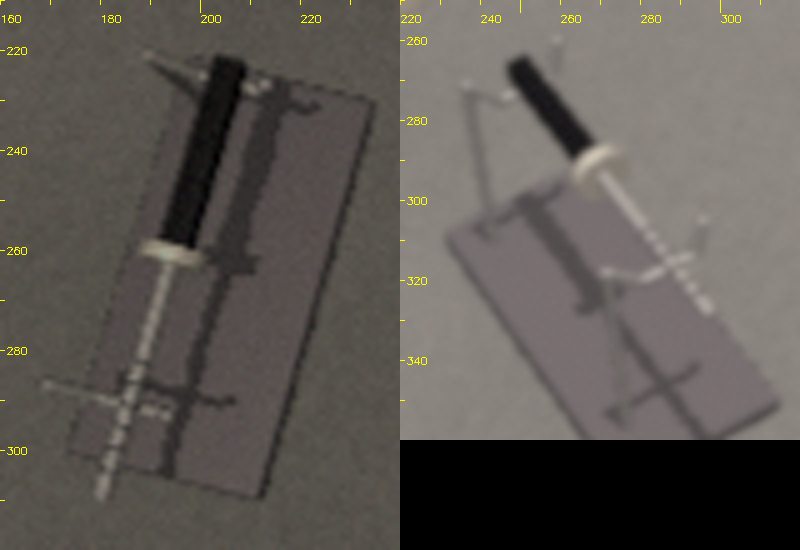

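View pics/t1.png

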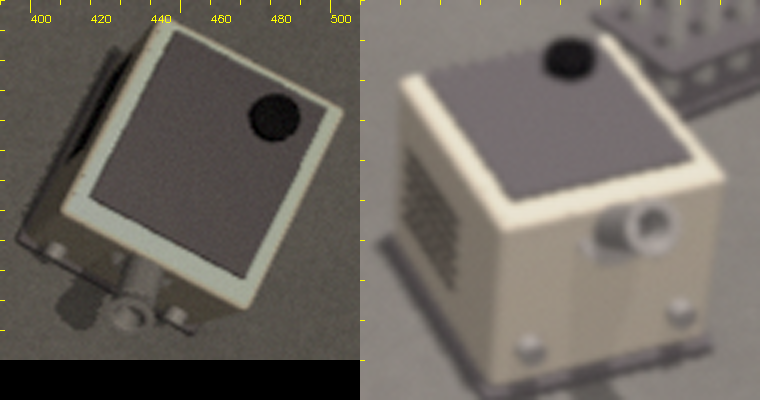

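Top crop: gauge tip at (180,309), collar at (194,260), handle end at (206,221). The black handle, light collar and steel rod match the description. Side crop: tip at (298,327), collar at (269,291). Tank: tube mouth at top (433.3,279.3) and side (438.8,171.5), with the lid corners clear in both.

```bash
cat > h.py <<'E'
import numpy as np, cv2
from station import read_state, cams
from scipy.optimize import least_squares
from scipy.spatial.transform import Rotation as R
P={n:cams.camera_params(n) for n in ['side','top']}
def proj(p,X):
    X=np.atleast_2d(X); c=X@p['world_to_cam'][:3,:3].T+p['world_to_cam'][:3,3]
    u=c@p['mtx'].T; return u[:,:2]/u[:,2:]
def atz(p,uv,z):
    M=p['world_to_cam'];d=M[:3,:3].T@np.linalg.solve(p['mtx'],[*uv,1]);o=-M[:3,:3].T@M[:3,3]
    return o+d*(z-o[2])/d[2]
def tri(obs):
    return least_squares(lambda X:np.concatenate([proj(P[n],X)[0]-uv for n,uv in obs.items()]),[.5,0,.1]).x
E
python3 - <<'E'
from h import *
np.set_printoptions(precision=4,suppress=True)
for k,o in dict(tip=dict(top=(180.2,309),side=(298,327.5)),collar=dict(top=(194.2,260),side=(269.5,291)),hend=dict(top=(205.8,222),side=(249.5,265.5))).items():
    print(k,tri(o),atz(P['top'],o['top'],.13),atz(P['side'],o['side'],.13))
pts=np.array([[60,-80,156],[60,80,156],[-120,80,156],[-120,-80,156],[110,0,165],[-80,30,170]])/1e3
top=np.array([[472.3,277.7],[410.7,245],[442.7,182.3],[504.3,211.7],[433.3,279.3],[481.3,214]])
# mouth faces camera-down; y=+80 side
side=np.array([[456,159.5],[400.75,171.25],[375.5,135],[426.25,124.25],[438.75,171.5],[417.5,129]])
def pose(v): 
    c,s=np.cos(v[2]),np.sin(v[2]); return pts@np.array([[c,-s,0],[s,c,0],[0,0,1]]).T+[v[0],v[1],0]
for lab,w in(('a',(top,side)),):
  for order in (range(6),[1,0,3,2,4,5]):
    for y0 in (2.,3,-2.5):
      f=lambda v:np.r_[(proj(P['top'],pose(v))-top).ravel(),(proj(P['side'],pose(v))-side).ravel()]
      r=least_squares(f,[.5,-.25,y0],loss='soft_l1')
    print(r.x,np.degrees(r.x[2]),r.cost); break
print(r.fun.reshape(2,6,2)); print('mouth',pose(r.x)[4],tri(dict(top=top[4],side=side[4])))
t=cv2.imread('pics/top0.png')[225:310,285:365]
m=(t.min(2)>150).astype(np.uint8); c=max(cv2.findContours(m,0,2)[0],key=cv2.contourArea)
b=cv2.minAreaRect(c);bp=cv2.boxPoints(b)+[285,225]; W=np.array([atz(P['top'],q,.016) for q in bp]);print('tray',bp,W,W.mean(0))
for k,uv,z in(('bottle',(240,130),.15),('beaker',(302,140),.09),('jar',(368,140),.08)):print(k,atz(P['top'],uv,z))
E
```

```text
tip [0.3646 0.3141 0.1324] [0.365 0.315 0.13 ] [0.3657 0.3127 0.13  ]
collar [0.474  0.2849 0.1358] [0.475  0.2864 0.13  ] [0.4779 0.2816 0.13  ]
hend [0.5616 0.2606 0.1345] [0.5631 0.2619 0.13  ] [0.5646 0.2577 0.13  ]
[ 0.5065 -0.3463 -2.6209] -150.16849436495937 611.0371638101886
[[[-13.7425   2.8552]
  [106.368   -0.8296]
  [ 29.5095  -4.0212]
  [-89.8721   1.0858]
  [ 69.1397   1.7167]
  [-15.1969 -12.0974]]

 [[ -5.0842   4.0031]
  [ 53.6018 -42.5984]
  [ 13.1744 -12.6076]
  [-45.6333  31.9221]
  [ 33.7095 -26.9419]
  [-16.2109   0.5435]]]
mouth [ 0.4111 -0.4011  0.165 ] [ 0.4165 -0.2495  0.1635]
tray [[295.2308 253.1539]
 [332.1538 237.7692]
 [351.9467 285.2722]
 [315.0237 300.6568]] [[ 0.5034  0.0587  0.016 ]
 [ 0.5414 -0.036   0.016 ]
 [ 0.4194 -0.0825  0.016 ]
 [ 0.3828  0.011   0.016 ]] [ 0.4617 -0.0122  0.016 ]
bottle [0.7789 0.1818 0.15  ]
beaker [0.7762 0.0365 0.09  ]
jar [ 0.7778 -0.1292  0.08  ]
```

```bash
python3 - <<'E'
from h import *
np.set_printoptions(precision=4,suppress=True)
pts=np.array([[60,80,156],[60,-80,156],[-120,-80,156],[-120,80,156],[110,0,165],[-80,30,170]])/1e3
top=np.array([[472.3,277.7],[410.7,245],[442.7,182.3],[504.3,211.7],[433.3,279.3],[481.3,214]])
side=np.array([[456,159.5],[400.75,171.25],[375.5,135],[426.25,124.25],[438.75,171.5],[417.5,129]])
def pose(v): 
    c,s=np.cos(v[2]),np.sin(v[2]); return pts@np.array([[c,-s,0],[s,c,0],[0,0,1]]).T+[v[0],v[1],0]
f=lambda v:np.r_[(proj(P['top'],pose(v))-top).ravel(),(proj(P['side'],pose(v))-side).ravel()]
r=least_squares(f,[.5,-.25,2.5],loss='soft_l1')
print(r.x,np.degrees(r.x[2]),r.cost);print(r.fun.reshape(2,6,2)); print('mouth',pose(r.x)[4])
E
```

```text
[ 0.5071 -0.2986  2.627 ] 150.5134274294297 18.4325102829679
[[[ 0.4832  2.2281]
  [-2.2166  1.0958]
  [ 0.2331 -3.7842]
  [ 1.5698 -0.9809]
  [-1.5011  2.9466]
  [-0.3048  0.1342]]

 [[ 1.5228 -1.8591]
  [-0.357  -0.2169]
  [-2.213  -1.9704]
  [ 0.5724 -2.8314]
  [-0.2188  1.2619]
  [-0.5628 -0.6622]]]
mouth [ 0.4113 -0.2444  0.165 ]
```

```bash
cat >> h.py <<'E'
def rot(rpy): return R.from_euler('xyz',rpy,degrees=True)
def now():
    s=read_state(); return np.array(s['eef_pos']),rot(s['tcp_rot'])
def calls(p,r,gp,gr,dp=.1,da=30,dec=3):
    """rounded relative calls (tool axes, scaled units) from pose p,r to goal gp,gr"""
    out=[];gp=np.array(gp,float)
    for _ in range(20):
        e=gp-p;w=(r.inv()*gr).as_rotvec();le=r.inv().apply(e)
        f=min(1,dp/max(abs(le).max(),1e-9),np.radians(da)/max(np.linalg.norm(w),1e-9))
        a=np.round(np.r_[le*f/.1,w*f/np.pi],dec)
        n=int(np.ceil(max(np.linalg.norm(a[:3])*100/41.7,np.linalg.norm(a[3:])*180/7.16)))
        out.append((a.tolist(),n)); p=p+r.apply(a[:3]*.1); r=r*R.from_rotvec(a[3:]*np.pi)
        if f==1: break
    return out,p,r
E
python3 - <<'E'
from h import *
p,r=now()
for g,y in(([.27,-.52,.30],23),([.43,-.10,.33],95),([.517,.273,.24],164.9)):
    o,p,r=calls(p,r,g,rot([180,0,y]))
    for c in o: print(c)
    print(p,r.as_euler('xyz',degrees=True))
E
```

```text
([0.445, -0.653, -0.952, -0.001, 0.0, 0.0], 3)
[ 0.27001079 -0.52004751  0.29997739] [1.79915271e+02 2.13859146e-04 2.30791672e+01]
([0.963, -1.0, -0.094, 0.0, 0.0, -0.123], 4)
([1.0, -0.444, -0.074, 0.0, 0.0, -0.097], 3)
([1.0, -0.113, -0.069, 0.0, 0.0, -0.09], 3)
([0.991, 0.17, -0.068, 0.0, 0.0, -0.09], 3)
[ 0.42996275 -0.10001252  0.32999755] [1.79974021e+02 8.06485664e-02 9.50791490e+01]
([1.0, 0.329, 0.246, -0.0, 0.0, -0.107], 3)
([1.0, 0.766, 0.294, -0.0, 0.0, -0.127], 4)
([0.57, 1.0, 0.269, -0.0, 0.0, -0.117], 3)
([0.055, 0.364, 0.086, -0.0, 0.0, -0.037], 1)
[0.51700751 0.27301604 0.24003958] [-1.79933246e+02  5.21827302e-02  1.64919198e+02]
```

>>> apply_moves([
  [0.445, -0.653, -0.952, 0, 0, 0, 100],
  [0.445, -0.653, -0.952, 0, 0, 0, 100],
  [0.445, -0.653, -0.952, 0, 0, 0, 100],
])

```text
time: 0.35
eef_pos: [0.2699, -0.519, 0.3004]
tcp_rot: [-179.8, 0.0, 23.0]
wrist_force: [-0.0, -0.5, 1.3]
grip_width: 0.999
```

>>> apply_moves([
  [0.963, -1, -0.094, 0, 0, -0.123, 100],
  [0.963, -1, -0.094, 0, 0, -0.123, 100],
  [0.963, -1, -0.094, 0, 0, -0.123, 100],
  [0.963, -1, -0.094, 0, 0, -0.123, 100],
])

```text
time: 0.68
eef_pos: [0.3222, -0.3845, 0.3106]
tcp_rot: [-179.9, -0.2, 45.9]
wrist_force: [0.1, 1.3, -0.2]
grip_width: 0.999
```

>>> apply_moves([
  [1, -0.444, -0.074, 0, 0, -0.097, 100],
  [1, -0.444, -0.074, 0, 0, -0.097, 100],
  [1, -0.444, -0.074, 0, 0, -0.097, 100],
])

```text
time: 0.93
eef_pos: [0.3595, -0.2848, 0.3176]
tcp_rot: [-180.0, -0.1, 63.1]
wrist_force: [1.0, 0.3, 0.3]
grip_width: 1.0
```

>>> apply_moves([
  [1, -0.113, -0.069, 0, 0, -0.09, 100],
  [1, -0.113, -0.069, 0, 0, -0.09, 100],
  [1, -0.113, -0.069, 0, 0, -0.09, 100],
])

```text
time: 1.18
eef_pos: [0.396, -0.1894, 0.3248]
tcp_rot: [180.0, -0.1, 79.5]
wrist_force: [0.5, -0.5, 0.1]
grip_width: 0.998
```

>>> apply_moves([
  [0.991, 0.17, -0.068, 0, 0, -0.09, 100],
  [0.991, 0.17, -0.068, 0, 0, -0.09, 100],
  [0.991, 0.17, -0.068, 0, 0, -0.09, 100],
])

```text
time: 1.43
eef_pos: [0.4317, -0.0957, 0.3316]
tcp_rot: [179.9, -0.1, 95.6]
wrist_force: [0.0, 0.3, 0.9]
grip_width: 0.998
```

>>> apply_moves([
  [1, 0.329, 0.246, 0, 0, -0.107, 100],
  [1, 0.329, 0.246, 0, 0, -0.107, 100],
  [1, 0.329, 0.246, 0, 0, -0.107, 100],
])

```text
time: 1.68
eef_pos: [0.4543, 0.0056, 0.306]
tcp_rot: [180.0, -0.1, 114.7]
wrist_force: [-0.1, 0.5, -0.3]
grip_width: 0.998
```

>>> apply_moves([
  [1, 0.766, 0.294, 0, 0, -0.127, 100],
  [1, 0.766, 0.294, 0, 0, -0.127, 100],
  [1, 0.766, 0.294, 0, 0, -0.127, 100],
  [1, 0.766, 0.294, 0, 0, -0.127, 100],
])

```text
time: 2.02
eef_pos: [0.4826, 0.1321, 0.2759]
tcp_rot: [179.8, -0.3, 137.9]
wrist_force: [-0.7, 0.2, 0.7]
grip_width: 1.002
```

>>> apply_moves([
  [0.57, 1, 0.269, 0, 0, -0.117, 100],
  [0.57, 1, 0.269, 0, 0, -0.117, 100],
  [0.57, 1, 0.269, 0, 0, -0.117, 100],
])

```text
time: 2.27
eef_pos: [0.5095, 0.238, 0.2494]
tcp_rot: [-180.0, -0.0, 158.4]
wrist_force: [0.7, -0.4, 0.7]
grip_width: 1.0
```

>>> apply_moves([
  [0.055, 0.364, 0.086, 0, 0, -0.037, 100],
  [0.055, 0.364, 0.086, 0, 0, -0.037, 100],
  [0.055, 0.364, 0.086, 0, 0, -0.037, 100],
  [0.055, 0.364, 0.086, 0, 0, -0.037, 100],
])

```text
time: 2.6
eef_pos: [0.5174, 0.271, 0.241]
tcp_rot: [-179.9, -0.0, 164.7]
wrist_force: [-0.2, 0.7, 0.5]
grip_width: 0.998
```

```bash
python3 - <<'E'
from h import *
s=read_state();print(s['joints'],s['eef_pos'],s['tcp_rot'])
p=cams.camera_params('wrist');cv2.imwrite('pics/w1.png',cams.get_image('wrist')[:,:,::-1])
np.savez('w1.npz',**p); print(np.round(p['mtx'],1),np.round(p['world_to_cam'],3))
d=np.array([.9655,-.2605,0]);g=np.array([.517,.273,.13])
for k in(-155,-45,0,53):print(k,proj(p,g+d*k/1e3))
E
```

```text
[ -4.67303647  33.24593427 -41.51181383  94.43750104  24.39498091
  61.82698903  21.43598387] [0.51736193 0.27101449 0.24104074] [-1.79879423e+02 -2.55865114e-02  1.64749236e+02]
[[361.8   0.  317.9]
 [  0.  361.8 237.1]
 [  0.    0.    1. ]] [[ 0.262  0.965 -0.005 -0.396]
 [ 0.939 -0.254  0.231 -0.449]
 [ 0.221 -0.065 -0.973  0.327]
 [ 0.     0.     0.     1.   ]]
-155 [[321.43349604  24.61510245]]
-45 [[321.38379376 178.46665816]]
0 [[321.36590628 233.83670553]]
53 [[321.34637743 294.2875345 ]]
```

View pics/w1.png

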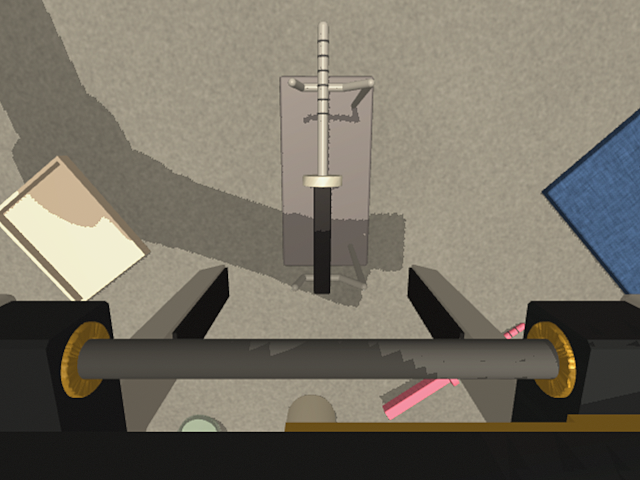

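The wrist view shows the gauge's tip at (323,23), collar at (322,180) and handle end at (321,293), all within 2 px of my prediction. I'll go down and grip.

>>> apply_moves([
  [0.01, 0.02, 0.35, 0, 0, 0, 100],
  [0.01, 0.02, 0.7, 0, 0, 0, 100],
  [0.01, 0.02, 1, 0, 0, 0, 100],
  [0.01, 0.02, 1, 0, 0, 0, 100],
])

```text
time: 2.98
eef_pos: [0.5144, 0.2696, 0.1371]
tcp_rot: [-179.5, -0.3, 164.7]
wrist_force: [-0.4, -1.2, -0.1]
grip_width: 0.999
```

>>> apply_moves([
  [0, 0, 0.15, 0, 0, 0, 100],
  [0, 0, 0.3, 0, 0, 0, 100],
  [0, 0, 0.3, 0, 0, 0, 100],
  [0, 0, 0.3, 0, 0, 0, 0],
  [0, 0, 0.3, 0, 0, 0, 0],
  [0, 0, 0.3, 0, 0, 0, 0],
  [0, 0, 0.3, 0, 0, 0, 0],
  [0, 0, 0.3, 0, 0, 0, 0],
  [0, 0, 0.3, 0, 0, 0, 0],
  [0, 0, 0.3, 0, 0, 0, 0],
  [0, 0, 0.3, 0, 0, 0, 0],
  [0, 0, 0.3, 0, 0, 0, 0],
])

```text
time: 3.98
eef_pos: [0.5167, 0.2749, 0.1117]
tcp_rot: [-180.0, -0.0, 164.9]
wrist_force: [-0.1, 0.0, 0.0]
grip_width: 0.4
```

>>> apply_moves([
  [0, 0, 0, 0, 0, 0, 0],
  [0, 0, 0, 0, 0, 0, 0],
  [0, 0, 0, 0, 0, 0, 0],
  [0, 0, 0, 0, 0, 0, 0],
  [0, 0, 0, 0, 0, 0, 0],
  [0, 0, 0, 0, 0, 0, 0],
  [0, 0, 0, 0, 0, 0, 0],
])

```text
time: 4.57
eef_pos: [0.5167, 0.2749, 0.1117]
tcp_rot: [180.0, -0.0, 164.9]
wrist_force: [-0.3, 0.7, -1.0]
grip_width: 0.146
```

>>> apply_moves([
  [0, 0, 0, 0, 0, 0, 0],
  [0, 0, 0, 0, 0, 0, 0],
  [0, 0, -0.05, 0, 0, 0, 0],
  [0, 0, -0.15, 0, 0, 0, 0],
  [0, 0, -0.3, 0, 0, 0, 0],
  [0, 0, -0.5, 0, 0, 0, 0],
  [0, 0, -0.7, 0, 0, 0, 0],
  [0, 0, -0.9, 0, 0, 0, 0],
  [0, 0, -1, 0, 0, 0, 0],
  [0, 0, -1, 0, 0, 0, 0],
  [0, 0, -1, 0, 0, 0, 0],
])

```text
time: 5.48
eef_pos: [0.5168, 0.2747, 0.212]
tcp_rot: [180.0, 0.0, 164.9]
wrist_force: [0.2, 0.3, -0.4]
grip_width: 0.145
```

```bash
python3 - <<'E'
from h import *
p,r=now()
G=rot([180,35,-29.5]);t=-G.apply([1,0,0]);m=np.array([.414,-.247,.165])
pre=m+.205*t+G.apply([0,0,.0188]);print(pre)
for g,q in(([.45,.20,.33],rot([180,0,120])),([.40,0.04,.40],rot([180,5,45])),([.34,-.1,.37],rot([180,20,0])),(pre,G)):
    o,p,r=calls(p,r,g,q,da=80)
    for c in o: print(c)
    print(p,r.as_euler('xyz',degrees=True))
E
```

```text
[ 0.25845925 -0.15899928  0.26718311]
([0.381, -0.758, -1.0, 0.0, 0.0, 0.211], 6)
([-0.03, -0.151, -0.181, 0.0, 0.0, 0.038], 1)
[0.44994084 0.2000033  0.3300452 ] [1.79953945e+02 2.31708274e-02 1.20086928e+02]
([-0.92, -1.0, -0.567, 0.015, -0.019, 0.338], 9)
([-0.317, 0.072, -0.111, 0.003, -0.005, 0.079], 2)
[0.39998753 0.04003542 0.39996685] [179.92726286   5.04862216  44.97495293]
([-1.0, 0.41, 0.307, 0.04, -0.057, 0.177], 5)
([-0.215, 0.344, 0.139, 0.015, -0.022, 0.068], 2)
[ 0.34004146 -0.0999952   0.37003333] [-1.79977216e+02  2.00500338e+01 -7.87025324e-02]
([-0.332, 0.475, 1.0, 0.061, -0.065, 0.117], 4)
([0.022, 0.173, 0.223, 0.015, -0.016, 0.028], 1)
[ 0.25848618 -0.15896638  0.26719867] [-179.86505269   34.97936736  -29.40234305]
```

>>> apply_moves([
  [0.2, -0.38, -0.7, 0, 0, 0.08, 0],
  [0.381, -0.758, -1, 0, 0, 0.211, 0],
  [0.381, -0.758, -1, 0, 0, 0.211, 0],
  [0.381, -0.758, -1, 0, 0, 0.211, 0],
  [0.381, -0.758, -1, 0, 0, 0.211, 0],
  [0.381, -0.758, -1, 0, 0, 0.211, 0],
])

```text
time: 5.98
eef_pos: [0.4598, 0.2104, 0.3115]
tcp_rot: [-180.0, 0.1, 126.5]
wrist_force: [0.4, -0.5, -0.9]
grip_width: 0.147
```

>>> apply_moves([
  [-0.03, -0.151, -0.181, 0, 0, 0.038, 0],
])

```text
time: 6.07
eef_pos: [0.4488, 0.1997, 0.3264]
tcp_rot: [-179.7, -0.1, 120.0]
wrist_force: [0.2, -0.9, -0.2]
grip_width: 0.148
```

>>> apply_moves([
  [-0.3, -0.33, -0.19, 0.005, -0.006, 0.04, 0],
  [-0.6, -0.66, -0.38, 0.01, -0.012, 0.08, 0],
  [-0.92, -1, -0.567, 0.015, -0.019, 0.338, 0],
  [-0.92, -1, -0.567, 0.015, -0.019, 0.338, 0],
  [-0.92, -1, -0.567, 0.015, -0.019, 0.338, 0],
  [-0.92, -1, -0.567, 0.015, -0.019, 0.338, 0],
  [-0.92, -1, -0.567, 0.015, -0.019, 0.338, 0],
  [-0.92, -1, -0.567, 0.015, -0.019, 0.338, 0],
  [-0.92, -1, -0.567, 0.015, -0.019, 0.338, 0],
])

```text
time: 6.82
eef_pos: [0.409, 0.0699, 0.3852]
tcp_rot: [-179.3, 4.2, 58.9]
wrist_force: [0.3, 0.4, -0.8]
grip_width: 0.147
```

>>> apply_moves([
  [-0.317, 0.072, -0.111, 0.003, -0.005, 0.079, 0],
  [-0.317, 0.072, -0.111, 0.003, -0.005, 0.079, 0],
  [-0.317, 0.072, -0.111, 0.003, -0.005, 0.079, 0],
])

```text
time: 7.07
eef_pos: [0.3998, 0.0389, 0.399]
tcp_rot: [180.0, 5.2, 44.7]
wrist_force: [-0.8, 0.1, -0.2]
grip_width: 0.147
```

>>> apply_moves([
  [-1, 0.41, 0.307, 0.04, -0.057, 0.177, 0],
  [-1, 0.41, 0.307, 0.04, -0.057, 0.177, 0],
  [-1, 0.41, 0.307, 0.04, -0.057, 0.177, 0],
  [-1, 0.41, 0.307, 0.04, -0.057, 0.177, 0],
  [-1, 0.41, 0.307, 0.04, -0.057, 0.177, 0],
  [-1, 0.41, 0.307, 0.04, -0.057, 0.177, 0],
])

```text
time: 7.57
eef_pos: [0.3571, -0.0614, 0.3764]
tcp_rot: [-178.6, 16.2, 12.8]
wrist_force: [0.9, -0.6, -0.2]
grip_width: 0.145
```

>>> apply_moves([
  [-0.215, 0.344, 0.139, 0.015, -0.022, 0.068, 0],
  [-0.215, 0.344, 0.139, 0.015, -0.022, 0.068, 0],
  [-0.215, 0.344, 0.139, 0.015, -0.022, 0.068, 0],
])

```text
time: 7.82
eef_pos: [0.3398, -0.101, 0.3686]
tcp_rot: [-179.9, 20.3, -0.1]
wrist_force: [1.2, 0.3, -1.8]
grip_width: 0.148
```

```bash
python3 - <<'E'
from h import *
G=rot([180,35,-29.5]);t=-G.apply([1,0,0]);m=np.array([.414,-.247,.165])
pre=m+.205*t+G.apply([0,0,.0188])
s=read_state();print(s['joints'],s['eef_pos'],s['tcp_rot'])
o,p,r=calls(*now(),pre,G,da=80);print(*o,p,r.as_euler('xyz',degrees=True))
E
```

```text
[ 14.80077939  13.81788398  -7.58744405 100.66193263   4.17121881
  85.79448484 -84.04826776] [ 0.33979089 -0.101044    0.36856461] [-1.79931069e+02  2.02547494e+01 -1.00228607e-01]
([-0.334, 0.473, 1.0, 0.061, -0.065, 0.118], 4) ([0.02, 0.163, 0.211, 0.015, -0.015, 0.027], 1) [ 0.25843655 -0.15895218  0.26719816] [-179.90217229   34.98257124  -29.47351621]
```

>>> apply_moves([
  [-0.334, 0.473, 1, 0.061, -0.065, 0.118, 0],
  [-0.334, 0.473, 1, 0.061, -0.065, 0.118, 0],
  [-0.334, 0.473, 1, 0.061, -0.065, 0.118, 0],
  [-0.334, 0.473, 1, 0.061, -0.065, 0.118, 0],
  [-0.334, 0.473, 1, 0.061, -0.065, 0.118, 0],
])

```text
time: 8.23
eef_pos: [0.2737, -0.1475, 0.2858]
tcp_rot: [-179.2, 32.3, -23.5]
wrist_force: [0.6, -0.5, -0.4]
grip_width: 0.147
```

>>> apply_moves([
  [0.02, 0.163, 0.211, 0.015, -0.015, 0.027, 0],
  [0.02, 0.163, 0.211, 0.015, -0.015, 0.027, 0],
  [0.02, 0.163, 0.211, 0.015, -0.015, 0.027, 0],
])

```text
time: 8.48
eef_pos: [0.2595, -0.1572, 0.2683]
tcp_rot: [-179.6, 34.8, -28.9]
wrist_force: [0.3, 1.4, -0.4]
grip_width: 0.146
```

```bash
python3 - <<'E'
from h import *
s=read_state();print(s['joints'],s['eef_pos'],s['tcp_rot'])
p=cams.camera_params('wrist');cv2.imwrite('pics/w2.png',cams.get_image('wrist')[:,:,::-1]);np.savez('w2.npz',**p)
cv2.imwrite('pics/s2.png',cams.get_image('side')[:,:,::-1]);cv2.imwrite('pics/t2.png',cams.get_image('top')[:,:,::-1])
print(proj(p,[.414,-.247,.165]))
pp,r=now();g=pp-r.apply([0,0,.0188])
for k in(155,45):print(k,proj(p,g+r.apply([k/1e3,0,0])))
E
```

```text
[ 26.20163733  25.49882524   1.73011733 108.24252374  -1.65719825
  81.03579386 -90.28031897] [ 0.25954325 -0.15719293  0.26825345] [-179.64334051   34.76505378  -28.93576588]
[[ 326.74387066 -261.3922132 ]]
155 [[314.27094779 -94.06540701]]
45 [[314.96899562 201.85984867]]
```

View pics/w2.png

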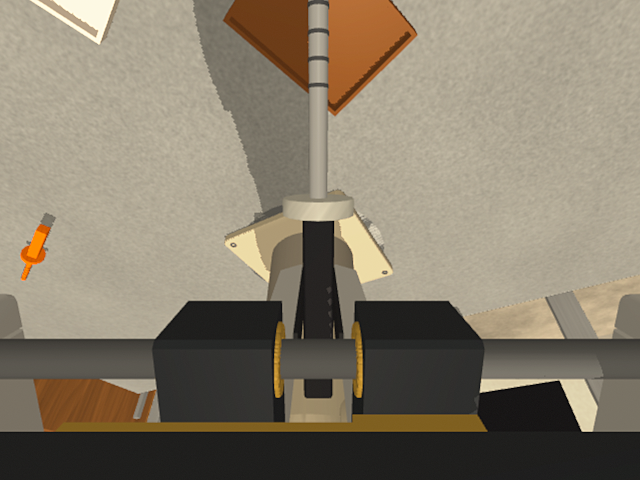

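The wrist view shows the rod in the grip running straight up the image, from collar (318,200) to (318,5). The tip and the tube are out of view, so I'll measure tip against mouth in the fixed cameras.

```bash
cat >> h.py <<'E'
def crop(im,x,y,w,h,k):
    o=cv2.resize(im[y:y+h,x:x+w],None,fx=k,fy=k,interpolation=cv2.INTER_CUBIC)
    for i in range(0,w,10):
        cv2.line(o,(i*k,0),(i*k,5),(0,255,255),1); cv2.putText(o,str(x+i),(i*k,16),0,.35,(0,255,255))
    for i in range(0,h,10):
        cv2.line(o,(0,i*k),(5,i*k),(0,255,255),1); cv2.putText(o,str(y+i),(6,i*k+4),0,.35,(0,255,255))
    return o
E
python3 - <<'E'
from h import *
pp,r=now();g=pp-r.apply([0,0,.0188])
for n in P: print(n,'mouth',proj(P[n],[.414,-.247,.165]),'tip',proj(P[n],g+r.apply([.155,0,0])),'org',proj(P[n],g+r.apply([.045,0,0])))
a=crop(cv2.imread('pics/t2.png'),395,240,66,100,6);b=crop(cv2.imread('pics/s2.png'),405,140,66,100,6)
cv2.imwrite('pics/c2.png',np.hstack([a,b]))
E
```

```text
side mouth [[438.21070337 171.85157665]] tip [[445.50908605 171.35282393]] org [[467.55125094 172.24501879]]
top mouth [[432.87700515 281.01175548]] tip [[426.89812984 295.33772363]] org [[415.13711129 334.52067605]]
```

View pics/c2.png

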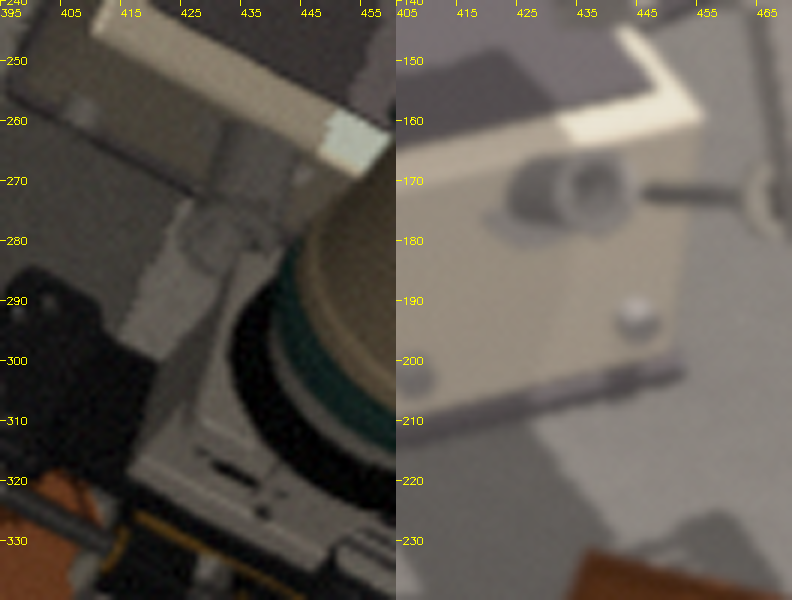

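Top is blocked by the arm. In the side crop the mouth is at (438.5,172) and the tip at (445.7,172.2), so they line up in that view. I need a second viewpoint, so I'll look at the tube from above with the wrist camera.

```bash
python3 - <<'E'
from h import *
p=cams.camera_params('wrist');pp,r=now()
T=np.eye(4);T[:3,:3]=r.as_matrix();T[:3,3]=pp
X=p['world_to_cam']@T; np.save('X.npy',X)   # tool->cam
print(np.round(np.linalg.inv(X),4))
print('top mouth z.165',atz(P['top'],(433.3,279.3),.165),'side',atz(P['side'],(438.7,172),.165))
d=np.array([.870,-.492,0]);n=np.array([.492,.870,0]);m=np.array([.4145,-.247,.165])
for pit,back,lat,z in((0,.10,.05,.36),(0,.06,.06,.38),(15,.10,.06,.38),(10,.1,-.06,.38)):
    c=m-d*back+n*lat;c[2]=z; T=np.eye(4);T[:3,:3]=rot([180,pit,-29.5]).as_matrix();T[:3,3]=c
    q=dict(mtx=p['mtx'],world_to_cam=X@np.linalg.inv(T))
    print(pit,back,lat,z,c,proj(q,[m,m+d*.05,m+d*.05+n*.08-[0,0,.009],m+d*.05-n*.08-[0,0,.009]]).round(0).tolist())
E
```

```text
[[-7.000e-04 -9.733e-01 -2.295e-01  6.650e-02]
 [ 1.000e+00 -1.200e-03  2.200e-03  2.000e-04]
 [-2.400e-03 -2.295e-01  9.733e-01 -1.785e-01]
 [ 0.000e+00  0.000e+00  0.000e+00  1.000e+00]]
top mouth z.165 [ 0.41775101 -0.24817882  0.165     ] side [ 0.4127373  -0.24727453  0.165     ]
0 0.1 0.05 0.36 [ 0.3521 -0.1543  0.36  ] [[368.0, 117.0], [369.0, 62.0], [286.0, 64.0], [450.0, 64.0]]
0 0.06 0.06 0.38 [ 0.39182 -0.16528  0.38   ] [[373.0, 158.0], [375.0, 108.0], [298.0, 109.0], [449.0, 109.0]]
15 0.1 0.06 0.38 [ 0.35702 -0.1456   0.38   ] [[382.0, 55.0], [387.0, -10.0], [294.0, -9.0], [477.0, -9.0]]
10 0.1 -0.06 0.38 [ 0.29798 -0.25     0.38   ] [[254.0, 78.0], [250.0, 17.0], [166.0, 19.0], [338.0, 19.0]]
```

```bash
python3 - <<'E'
from h import *
p,r=now()
for g,q in(([.28,-.14,.35],rot([180,15,-29.5])),([.392,-.165,.38],rot([180,0,-29.5]))):
    o,p,r=calls(p,r,g,q,da=80)
    for c in o: print(c)
    print(p,r.as_euler('xyz',degrees=True))
E
```

```text
([-0.386, -0.246, -0.716, -0.001, 0.109, 0.002], 3)
[ 0.27998676 -0.14003593  0.35000684] [179.95157184  15.01918161 -29.40061909]
([0.983, -0.332, -0.575, 0.0, 0.083, 0.001], 3)
[ 0.39199846 -0.16498911  0.38004177] [ 1.79929645e+02  7.89925495e-02 -2.95661012e+01]
```

>>> apply_moves([
  [-0.19, -0.12, -0.36, 0, 0.05, 0, 0],
  [-0.386, -0.246, -0.716, 0, 0.109, 0.002, 0],
  [-0.386, -0.246, -0.716, 0, 0.109, 0.002, 0],
  [-0.386, -0.246, -0.716, 0, 0.109, 0.002, 0],
])

```text
time: 8.97
eef_pos: [0.2793, -0.1394, 0.3525]
tcp_rot: [-179.9, 14.6, -29.4]
wrist_force: [-1.3, 0.7, -1.9]
grip_width: 0.148
```

>>> apply_moves([
  [0.983, -0.332, -0.575, 0, 0.083, 0.001, 0],
  [0.983, -0.332, -0.575, 0, 0.083, 0.001, 0],
  [0.983, -0.332, -0.575, 0, 0.083, 0.001, 0],
  [0.983, -0.332, -0.575, 0, 0.083, 0.001, 0],
  [0.983, -0.332, -0.575, 0, 0.083, 0.001, 0],
  [0.983, -0.332, -0.575, 0, 0.083, 0.001, 0],
])

```text
time: 9.47
eef_pos: [0.3901, -0.1665, 0.3779]
tcp_rot: [179.9, 0.5, -29.9]
wrist_force: [-0.1, 0.5, -0.5]
grip_width: 0.149
```

```bash
python3 - <<'E'
from h import *
s=read_state();print(s['eef_pos'],s['tcp_rot'])
p=cams.camera_params('wrist');cv2.imwrite('pics/w3.png',cams.get_image('wrist')[:,:,::-1]);np.savez('w3.npz',**p)
cv2.imwrite('pics/t3.png',cams.get_image('top')[:,:,::-1]);cv2.imwrite('pics/s3.png',cams.get_image('side')[:,:,::-1])
cv2.imwrite('pics/c3.png',crop(cv2.imread('pics/w3.png'),250,30,260,195,3))
E
```

```text
[ 0.39012566 -0.16649562  0.37793064] [179.89757133   0.47403344 -29.89340317]
```

View pics/c3.png

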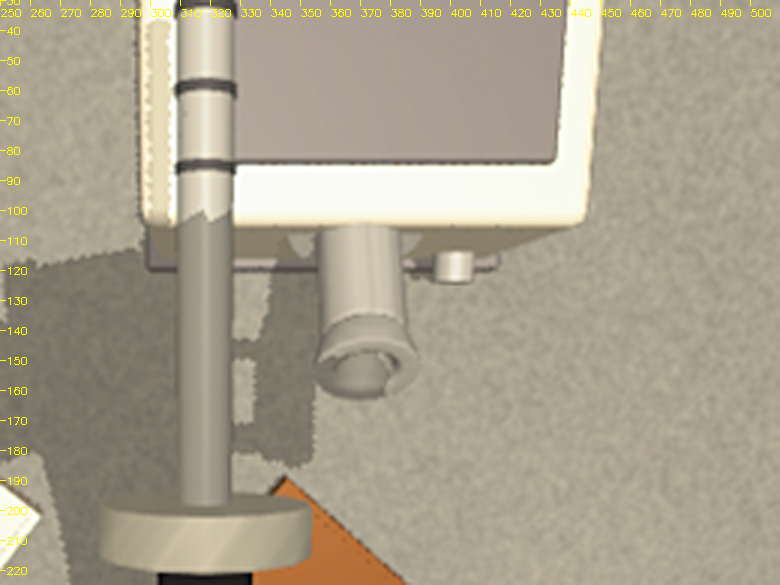

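```bash
python3 - <<'E'
from h import *
p={k:v for k,v in np.load('w3.npz').items()};pp,r=now()
m=atz(p,(372.5,152.3),.165);print('mouth',m)
print('lid front edge',[atz(p,q,.156) for q in((298,104),(443,104))],'centre col of lid')
g=pp-r.apply([0,0,.0188])
print('rod pred',proj(p,[g+r.apply([k,0,0]) for k in(.045,.08,.10)]),'seen x 318.8 at rows 195..40')
e=[atz(p,q,.156) for q in((298,104),(443,104))];v=e[0]-e[1];print('edge yaw',np.degrees(np.arctan2(v[1],v[0]))+90, 'width',np.linalg.norm(v),'mid',(e[0]+e[1])/2)
E
```

```text
mouth [ 0.41602092 -0.24942821  0.165     ]
lid front edge [array([ 0.49747556, -0.20596999,  0.156     ]), array([ 0.42208251, -0.33749336,  0.156     ])] centre col of lid
rod pred [[317.56749056 200.58762959]
 [317.74052464 117.59669847]
 [317.84791202  66.09136716]] seen x 318.8 at rows 195..40
edge yaw 150.1774035180734 width 0.15159983309570127 mid [ 0.45977903 -0.27173168  0.156     ]
```

```bash
python3 - <<'E'
from h import *
p,r=now()
G=rot([180,35,-29.8]);t=-G.apply([1,0,0]);m=np.array([.4165,-.2488,.165]);pre=m+.19*t+G.apply([0,0,.0188]);np.save('m.npy',m)
for g,q in(([.28,-.15,.355],rot([180,15,-29.8])),(pre,G)):
    o,p,r=calls(p,r,g,q,da=80)
    for c in o: print(c)
    print(p,r.as_euler('xyz',degrees=True))
E
```

```text
([-1.0, 0.39, 0.232, 0.0, -0.078, -0.001], 3)
([-0.032, 0.013, 0.016, 0.0, -0.003, -0.0], 1)
[ 0.28004098 -0.14999083  0.35501335] [179.93438413  14.98477691 -29.82016405]
([0.26, 0.178, 0.929, 0.0, -0.111, -0.0], 3)
[ 0.27209147 -0.16607359  0.25856958] [179.92265501  34.96476178 -29.84752256]
```

>>> apply_moves([
  [-1, 0.39, 0.232, 0, -0.078, -0.001, 0],
  [-1, 0.39, 0.232, 0, -0.078, -0.001, 0],
  [-1, 0.39, 0.232, 0, -0.078, -0.001, 0],
  [-1, 0.39, 0.232, 0, -0.078, -0.001, 0],
])

```text
time: 9.95
eef_pos: [0.2795, -0.1503, 0.3549]
tcp_rot: [179.9, 14.8, -30.0]
wrist_force: [-1.0, -0.2, -1.4]
grip_width: 0.15
```

>>> apply_moves([
  [0, 0.18, 0.4, 0, -0.05, 0, 0],
  [0, 0.18, 0.7, 0, -0.1, 0, 0],
  [0.23, 0.19, 0.93, 0, -0.111, 0, 0],
  [0.23, 0.19, 0.93, 0, -0.111, 0, 0],
  [0.23, 0.19, 0.93, 0, -0.111, 0, 0],
  [0.23, 0.19, 0.93, 0, -0.111, 0, 0],
  [0.23, 0.19, 0.93, 0, -0.111, 0, 0],
  [0.23, 0.19, 0.93, 0, -0.111, 0, 0],
])

```text
time: 10.62
eef_pos: [0.2752, -0.1672, 0.2637]
tcp_rot: [180.0, 33.7, -29.8]
wrist_force: [-0.4, 0.0, -0.3]
grip_width: 0.144
```

```bash
python3 - <<'E'
from h import *
G=rot([180,35,-29.8]);t=-G.apply([1,0,0]);m=np.load('m.npy');pre=m+.19*t+G.apply([0,0,.0188])
p,r=now();s=read_state();print(p,s['tcp_rot'],s['joints'])
print(*calls(p,r,pre,G)[0])
cv2.imwrite('pics/s4.png',cams.get_image('side')[:,:,::-1])
cv2.imwrite('pics/c4.png',crop(cv2.imread('pics/s4.png'),410,145,70,50,10))
g=p-r.apply([0,0,.0188]);print(proj(P['side'],[m,g+r.apply([.155,0,0]),g+r.apply([.045,0,0])]))
E
```

```text
[ 0.27523672 -0.16719926  0.26366338] [179.99880641  33.74408432 -29.80011283] [ 25.95767243  26.59297025   2.47048376 106.38785937  -1.84908951
  80.7932076  -90.44779899]
([0.001, 0.006, 0.061, 0.0, -0.007, -0.0], 1)
[[437.77668144 171.11458363]
 [443.09238298 167.55641304]
 [464.28783551 169.02716569]]
```

View pics/c4.png

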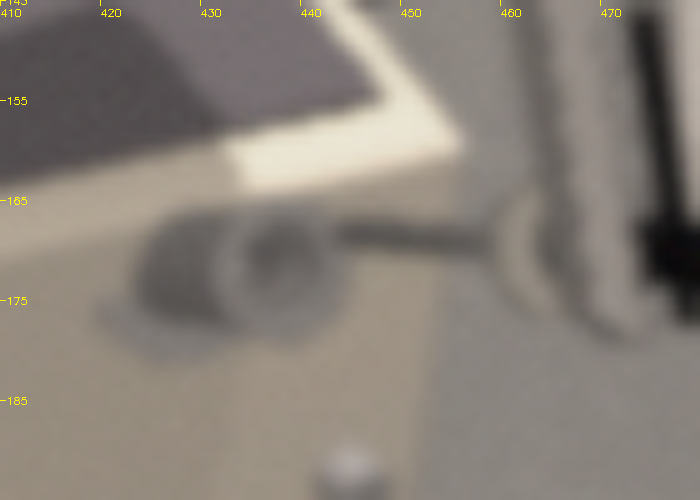

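The side crop shows the mouth ring centred at about (438.2,172.3) and the tip at (443.5,168.3). The remaining 6 mm tool-z correction lowers the tip onto the axis.

>>> apply_moves([
  [0.001, 0.006, 0.061, 0, -0.007, 0, 0],
  [0.001, 0.006, 0.061, 0, -0.007, 0, 0],
  [0.001, 0.006, 0.061, 0, -0.007, 0, 0],
])

```text
time: 10.92
eef_pos: [0.2714, -0.1658, 0.2561]
tcp_rot: [180.0, 35.4, -29.8]
wrist_force: [0.7, -0.8, -0.6]
grip_width: 0.145
```

```bash
python3 - <<'E'
from h import *
G=rot([180,35,-29.8]);t=-G.apply([1,0,0]);m=np.load('m.npy');pre=m+.19*t+G.apply([0,0,.0188])
p,r=now();print(*calls(p,r,pre,G)[0])
E
```

```text
([-0.009, -0.001, -0.025, 0.0, 0.002, -0.0], 1)
```

>>> apply_moves([
  [-0.009, 0, -0.025, 0, 0.002, 0, 0],
  [-0.009, 0, -0.025, 0, 0.002, 0, 0],
  [-0.009, 0, -0.025, 0, 0.002, 0, 0],
  [-0.009, 0, -0.025, 0, 0.002, 0, 0],
])

```text
time: 11.25
eef_pos: [0.2722, -0.1663, 0.2579]
tcp_rot: [180.0, 35.2, -29.8]
wrist_force: [-0.7, 0.3, 0.1]
grip_width: 0.144
```

```bash
python3 - <<'E'
from h import *
G=rot([180,35,-29.8]);t=-G.apply([1,0,0]);m=np.load('m.npy');pre=m+.19*t+G.apply([0,0,.0188])
p,r=now();print(*calls(p,r,pre,G)[0])
E
```

```text
([-0.005, -0.001, -0.004, 0.0, 0.001, -0.0], 1)
```

>>> apply_moves([
  [0.1, 0, -0.004, 0, 0.001, 0, 0],
  [0.2, 0, -0.004, 0, 0.001, 0, 0],
  [0.28, 0, -0.004, 0, 0.001, 0, 0],
  [0.35, 0, -0.004, 0, 0.001, 0, 0],
  [0.4, 0, -0.004, 0, 0.001, 0, 0],
  [0.4, 0, -0.004, 0, 0.001, 0, 0],
])

```text
time: 11.75
eef_pos: [0.3013, -0.1829, 0.2342]
tcp_rot: [180.0, 35.1, -29.8]
wrist_force: [0.9, -0.4, 0.3]
grip_width: 0.143
```

>>> apply_moves([
  [0.04, 0, 0, 0, 0, 0, 0],
  [0.08, 0, 0, 0, 0, 0, 0],
  [0.12, 0, 0, 0, 0, 0, 0],
  [0.15, 0, 0, 0, 0, 0, 0],
  [0.15, 0, 0, 0, 0, 0, 0],
])

```text
time: 12.17
eef_pos: [0.3117, -0.1889, 0.2262]
tcp_rot: [180.0, 35.0, -29.8]
wrist_force: [0.3, 0.4, -1.3]
grip_width: 0.146
```

```bash
python3 - <<'E'
from h import *
G=rot([180,35,-29.8]);t=-G.apply([1,0,0]);m=np.load('m.npy')
s=read_state();p,r=now();g=p-r.apply([0,0,.0188])
print(r.inv().apply(s['wrist_force']),s['wrist_torque'],G.inv().apply(g-m),s['tcp_rot'])
im=cams.get_image('side')[:,:,::-1];cv2.imwrite('pics/s5.png',im)
cv2.imwrite('pics/c5.png',crop(im,410,145,70,50,10))
E
```

```text
[ 0.7668771  -0.54836422  0.99950863] [-0.21163738 -0.57754633  0.01521997] [-1.33971671e-01  7.11716169e-05  2.76750011e-04] [179.95369329  35.00104062 -29.83064634]
```

>>> apply_moves([
  [0.05, 0, 0, 0, 0, 0, 0],
  [0.1, 0, 0, 0, 0, 0, 0],
  [0.15, 0, 0, 0, 0, 0, 0],
  [0.2, 0, 0, 0, 0, 0, 0],
  [0.25, 0, 0, 0, 0, 0, 0],
  [0.3, 0, 0, 0, 0, 0, 0],
  [0.3, 0, 0, 0, 0, 0, 0],
])

```text
time: 12.8
eef_pos: [0.3333, -0.2012, 0.2086]
tcp_rot: [180.0, 35.0, -29.8]
wrist_force: [0.1, 0.4, -0.8]
grip_width: 0.144
```

```bash
python3 - <<'E'
from h import *
G=rot([180,35,-29.8]);m=np.load('m.npy')
s=read_state();p,r=now();g=p-r.apply([0,0,.0188])
print(r.inv().apply(s['wrist_force']),r.inv().apply(s['wrist_torque']),G.inv().apply(g-m),s['tcp_rot'])
im=cams.get_image('side')[:,:,::-1];cv2.imwrite('pics/s6.png',im)
cv2.imwrite('pics/c6.png',crop(im,410,145,70,50,10))
E
```

```text
[ 0.36635604 -0.39890952  0.77741674] [ 0.07397861  0.57079349 -0.02371416] [-1.03522023e-01  6.31430739e-05  4.58566914e-04] [179.95681098  35.01287544 -29.82724925]
```

View pics/c6.png

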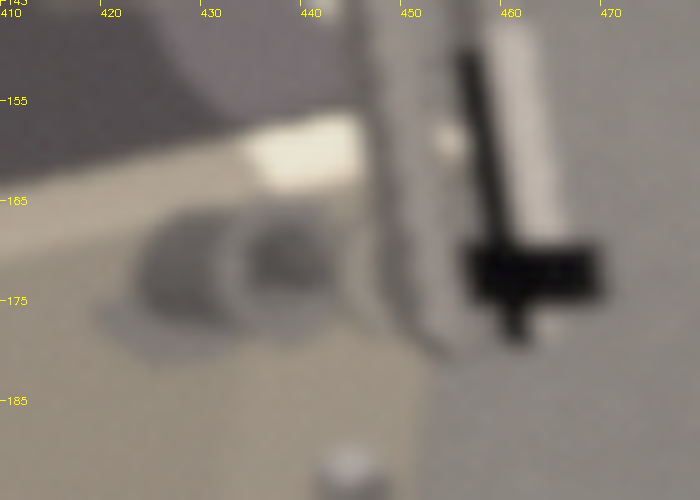

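The side crop shows the rod inside the mouth at (438,171), with the collar following at about (446,173) and no contact force. I'll keep going in.

>>> apply_moves([
  [0.05, 0, 0, 0, 0, 0, 0],
  [0.1, 0, 0, 0, 0, 0, 0],
  [0.16, 0, 0, 0, 0, 0, 0],
  [0.22, 0, 0, 0, 0, 0, 0],
  [0.28, 0, 0, 0, 0, 0, 0],
  [0.34, 0, 0, 0, 0, 0, 0],
  [0.4, 0, 0, 0, 0, 0, 0],
  [0.45, 0, 0, 0, 0, 0, 0],
  [0.48, 0, 0, 0, 0, 0, 0],
  [0.48, 0, 0, 0, 0, 0, 0],
])

```text
time: 13.68
eef_pos: [0.3671, -0.2207, 0.1813]
tcp_rot: [180.0, 35.0, -29.8]
wrist_force: [0.2, 0.7, -0.4]
grip_width: 0.145
```

>>> apply_moves([
  [0.02, 0, 0, 0, 0, 0, 0],
  [0.04, 0, 0, 0, 0, 0, 0],
  [0.06, 0, 0, 0, 0, 0, 0],
  [0.07, 0, 0, 0, 0, 0, 0],
  [0.07, 0, 0, 0, 0, 0, 0],
])

```text
time: 14.1
eef_pos: [0.3719, -0.2234, 0.1777]
tcp_rot: [180.0, 35.0, -29.8]
wrist_force: [-0.5, -0.5, -0.2]
grip_width: 0.144
```

```bash
cat > st.py <<'E'
from h import *
np.set_printoptions(precision=4,suppress=True)
G=rot([180,35,-29.8]);m=np.load('m.npy')
s=read_state();p,r=now();g=p-r.apply([0,0,.0188])
print(s['time'],r.inv().apply(s['wrist_force']),r.inv().apply(s['wrist_torque']),G.inv().apply(g-m),s['tcp_rot'])
E
python3 st.py
```

```text
14.1 [-0.0914  0.663   0.2903] [ 0.0843  0.6065 -0.0182] [-0.0493  0.0001  0.0002] [179.9567  35.0002 -29.8315]
```

>>> apply_moves([
  [0.015, 0, 0, 0, 0, 0, 0],
  [0.03, 0, 0, 0, 0, 0, 0],
  [0.04, 0, 0, 0, 0, 0, 0],
  [0.04, 0, 0, 0, 0, 0, 0],
])

```text
time: 14.43
eef_pos: [0.3728, -0.2239, 0.1768]
tcp_rot: [180.0, 35.3, -29.8]
wrist_force: [-3.3, 2.4, 6.4]
grip_width: 0.145
```

>>> apply_moves([
  [0.01, 0, 0, 0, 0, 0, 0],
  [0.02, 0, 0, 0, 0, 0, 0],
  [0.02, 0, 0, 0, 0, 0, 0],
])

```text
time: 14.68
eef_pos: [0.3728, -0.2239, 0.1767]
tcp_rot: [180.0, 35.6, -29.8]
wrist_force: [-5.3, 3.3, 11.2]
grip_width: 0.149
```

```bash
python3 st.py
```

```text
14.6833 [-11.5949  -0.2489  -5.4649] [ 0.1334 -2.0699 -0.0618] [-0.0478  0.0001  0.0005] [179.96    35.5522 -29.8434]
```

>>> apply_moves([
  [0.01, 0, 0, 0, 0, 0, 0],
  [0.02, 0, 0, 0, 0, 0, 0],
  [0.02, 0, 0, 0, 0, 0, 0],
  [0.02, 0, 0, 0, 0, 0, 0],
])

```text
time: 15.02
eef_pos: [0.3729, -0.2239, 0.1765]
tcp_rot: [180.0, 35.8, -29.8]
wrist_force: [-8.1, 4.5, 13.9]
grip_width: 0.145
```

```bash
python3 st.py; python3 - <<'E'
from h import *
w=cams.get_image('wrist')[:,:,::-1];s=cams.get_image('side')[:,:,::-1]
cv2.imwrite('pics/w7.png',w);cv2.imwrite('pics/s7.png',s)
cv2.imwrite('pics/c7.png',np.hstack([crop(w,240,100,160,200,2),crop(s,420,145,48,40,10)[:400]]))
E
```

```text
15.0167 [-15.6454   0.1159  -5.9075] [ 0.1363 -3.0543  0.0213] [-0.0475  0.0001  0.0006] [179.9643  35.7542 -29.8468]
```

View pics/c7.png

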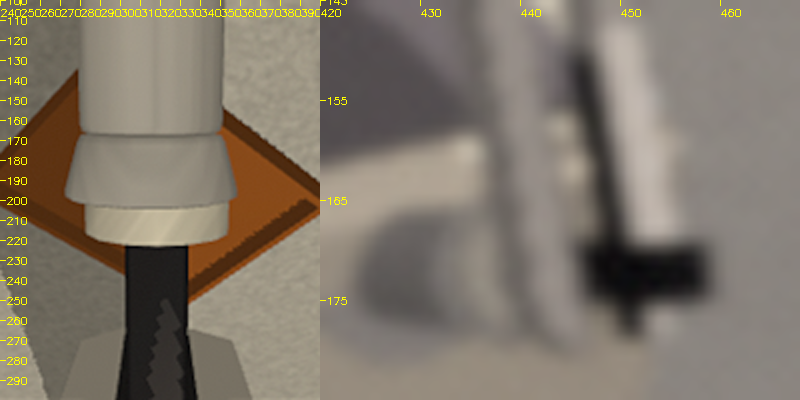

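The wrist crop shows the collar (row 203) flush on the flared mouth with no gap, and the axial force is 15 N, so it is seated. Now I'll draw it out along the axis.

>>> apply_moves([
  [-0.1, 0, 0, 0, 0, 0, 0],
  [-0.2, 0, 0, 0, 0, 0, 0],
  [-0.35, 0, 0, 0, 0, 0, 0],
  [-0.5, 0, 0, 0, 0, 0, 0],
  [-0.65, 0, 0, 0, 0, 0, 0],
  [-0.8, 0, 0, 0, 0, 0, 0],
  [-0.9, 0, 0, 0, 0, 0, 0],
  [-1, 0, 0, 0, 0, 0, 0],
  [-1, 0, 0, 0, 0, 0, 0],
])

```text
time: 15.87
eef_pos: [0.3057, -0.1855, 0.2317]
tcp_rot: [180.0, 34.9, -29.8]
wrist_force: [-0.2, -0.1, -0.6]
grip_width: 0.145
```

>>> apply_moves([
  [-0.1, 0, 0, 0, 0, 0, 0],
  [-0.25, 0, 0, 0, 0, 0, 0],
  [-0.4, 0, 0, 0, 0, 0, 0],
  [-0.55, 0, 0, 0, 0, 0, 0],
  [-0.65, 0, 0, 0, 0, 0, 0],
  [-0.72, 0, 0, 0, 0, 0, 0],
  [-0.72, 0, 0, 0, 0, 0, 0],
  [-0.72, 0, 0, 0, 0, 0, 0],
])

```text
time: 16.53
eef_pos: [0.2556, -0.1567, 0.2718]
tcp_rot: [180.0, 34.9, -29.8]
wrist_force: [0.6, 0.5, -0.6]
grip_width: 0.146
```

```bash
python3 st.py; python3 - <<'E'
from h import *
p,r=now(); t0=np.array([.4617,-.0122,.15]);q=rot([180,0,65]);f=t0-q.apply([.155,0,-.0188]);print(f)
for g,q in(([.27,-.15,.36],rot([180,15,-25])),([.36,-.13,.34],rot([180,0,30])),(f+[0,0,.10],q),(f,q)):
    o,p,r=calls(p,r,g,q,da=80)
    for c in o: print(c)
    print(p,r.as_euler('xyz',degrees=True))
E
```

```text
16.5333 [ 0.5438 -0.6987  0.309 ] [ 0.0893  0.5542 -0.0891] [-0.2131  0.      0.0001] [179.9602  34.9492 -29.826 ]
[ 0.39619417 -0.15267771  0.1312    ]
([-0.43, -0.129, -0.776, -0.011, 0.111, -0.024], 3)
[ 0.27003781 -0.15003148  0.35999165] [179.9944538   14.95934127 -25.07662342]
([0.757, -0.563, 0.005, -0.04, 0.077, -0.304], 8)
[ 0.36002219 -0.12997954  0.33996262] [ 1.79951738e+02 -4.99670492e-02  2.99683031e+01]
([0.183, 0.346, 1.0, 0.0, -0.0, -0.179], 5)
([-0.003, 0.034, 0.088, 0.0, -0.0, -0.016], 1)
[ 0.39615415 -0.15269603  0.23121172] [ 1.79931783e+02 -1.31296546e-02  6.50682898e+01]
([0.0, -0.001, 1.0, 0.0, -0.0, 0.0], 3)
([0.0, 0.0, 0.0, 0.0, -0.0, 0.0], 0)
[ 0.39618109 -0.15268329  0.13121168] [ 1.79931783e+02 -1.31296546e-02  6.50682898e+01]
```

>>> apply_moves([
  [-0.21, -0.06, -0.38, -0.005, 0.05, -0.012, 0],
  [-0.43, -0.129, -0.776, -0.011, 0.111, -0.024, 0],
  [-0.43, -0.129, -0.776, -0.011, 0.111, -0.024, 0],
  [-0.43, -0.129, -0.776, -0.011, 0.111, -0.024, 0],
  [-0.43, -0.129, -0.776, -0.011, 0.111, -0.024, 0],
])

```text
time: 16.95
eef_pos: [0.2697, -0.1498, 0.3606]
tcp_rot: [180.0, 14.9, -25.1]
wrist_force: [0.3, -0.6, -0.7]
grip_width: 0.145
```

>>> apply_moves([
  [0.757, -0.563, 0.005, -0.04, 0.077, -0.304, 0],
  [0.757, -0.563, 0.005, -0.04, 0.077, -0.304, 0],
  [0.757, -0.563, 0.005, -0.04, 0.077, -0.304, 0],
  [0.757, -0.563, 0.005, -0.04, 0.077, -0.304, 0],
  [0.757, -0.563, 0.005, -0.04, 0.077, -0.304, 0],
  [0.757, -0.563, 0.005, -0.04, 0.077, -0.304, 0],
  [0.757, -0.563, 0.005, -0.04, 0.077, -0.304, 0],
  [0.757, -0.563, 0.005, -0.04, 0.077, -0.304, 0],
  [0.757, -0.563, 0.005, -0.04, 0.077, -0.304, 0],
  [0.757, -0.563, 0.005, -0.04, 0.077, -0.304, 0],
])

```text
time: 17.78
eef_pos: [0.3593, -0.1303, 0.3386]
tcp_rot: [-179.8, 0.1, 29.7]
wrist_force: [0.4, -0.1, -0.2]
grip_width: 0.146
```

>>> apply_moves([
  [0.183, 0.346, 0.5, 0, 0, -0.179, 0],
  [0.183, 0.346, 1, 0, 0, -0.179, 0],
  [0.183, 0.346, 1, 0, 0, -0.179, 0],
  [0.183, 0.346, 1, 0, 0, -0.179, 0],
  [0.183, 0.346, 1, 0, 0, -0.179, 0],
  [0.183, 0.346, 1, 0, 0, -0.179, 0],
  [0.183, 0.346, 1, 0, 0, -0.179, 0],
])

```text
time: 18.37
eef_pos: [0.3932, -0.1508, 0.2391]
tcp_rot: [-179.9, -0.0, 61.9]
wrist_force: [-0.5, -0.1, -0.9]
grip_width: 0.146
```

```bash
python3 - <<'E'
from h import *
p,r=now(); t0=np.array([.4617,-.0122,.15]);q=rot([180,0,65]);f=t0-q.apply([.155,0,-.0188])
print(p,r.as_euler('xyz',degrees=True),read_state()['joints'])
for c in calls(p,r,f,q)[0]:print(c)
# other tray centre estimates
w={k:v for k,v in np.load('w1.npz').items()}
im=cv2.imread('pics/side0.png')[225:285,320:405];m=(im.min(2)>170).astype(np.uint8);c=max(cv2.findContours(m,0,2)[0],key=cv2.contourArea)
b=cv2.boxPoints(cv2.minAreaRect(c))+[320,225];print('side tray',b.tolist(),atz(P['side'],cv2.moments(c)['m10']/cv2.moments(c)['m00']+320 if 0 else b.mean(0),.008))
print('top',proj(P['top'],[.4617,-.0122,.008]))
E
```

```text
[ 0.39319963 -0.15081847  0.23911817] [-1.79885702e+02 -1.26989200e-02  6.19413499e+01] [ 27.0662533   15.10527566 -12.37963786 118.23468657   4.31601818
  47.18556964 -15.89912846]
([-0.002, 0.035, 1.0, -0.001, -0.0, -0.016], 3)
([-0.001, 0.002, 0.079, 0.0, -0.0, -0.001], 1)
side tray [[331.64706230163574, 264.4117660522461], [338.3529415130615, 237.58824157714844], [392.23529052734375, 251.05883026123047], [385.52941131591797, 277.8823547363281]] [ 0.46517943 -0.0147748   0.008     ]
top [[323.45505292 269.35193847]]
```

>>> apply_moves([
  [0, 0.035, 0.3, 0, 0, -0.016, 0],
  [0, 0.035, 0.6, 0, 0, -0.016, 0],
  [0, 0.035, 0.85, 0, 0, -0.016, 0],
  [0, 0.035, 1, 0, 0, -0.016, 0],
  [0, 0.035, 1, 0, 0, -0.016, 0],
  [0, 0.035, 1, 0, 0, -0.016, 0],
  [0, 0.035, 1, 0, 0, -0.016, 0],
  [0, 0.035, 1, 0, 0, -0.016, 0],
  [0, 0.035, 1, 0, 0, -0.016, 0],
])

```text
time: 19.12
eef_pos: [0.3969, -0.1526, 0.1411]
tcp_rot: [179.8, -0.0, 65.0]
wrist_force: [0.1, -0.7, -0.4]
grip_width: 0.148
```

```bash
python3 - <<'E'
from h import *
np.set_printoptions(precision=4,suppress=True)
p,r=now();g=p-r.apply([0,0,.0188]);s=read_state();print(s['time'],p,s['tcp_rot'],s['qd'],s['wrist_force'],'tip',g+r.apply([.155,0,0]))
t=cams.get_image('top')[:,:,::-1];sd=cams.get_image('side')[:,:,::-1];cv2.imwrite('pics/t9.png',t);cv2.imwrite('pics/s9.png',sd)
for n in P: print(n,proj(P[n],[g+r.apply([.155,0,0]),g+r.apply([.045,0,0])]))
cv2.imwrite('pics/c9.png',np.hstack([crop(t,280,225,95,115,4),crop(sd,320,175,95,115,4)]))
E
```

```text
19.1167 [ 0.3969 -0.1526  0.1411] [179.8479  -0.022   65.0247] [ 0.098  -0.03   -0.016   0.3845 -0.0233 -0.1037  0.2218] [ 0.1142 -0.744  -0.3946] tip [ 0.4623 -0.0121  0.1599]
side [[363.3221 213.0192]
 [405.1022 200.0935]]
top [[325.6988 261.4668]
 [371.3066 281.523 ]]
```

View pics/c9.png

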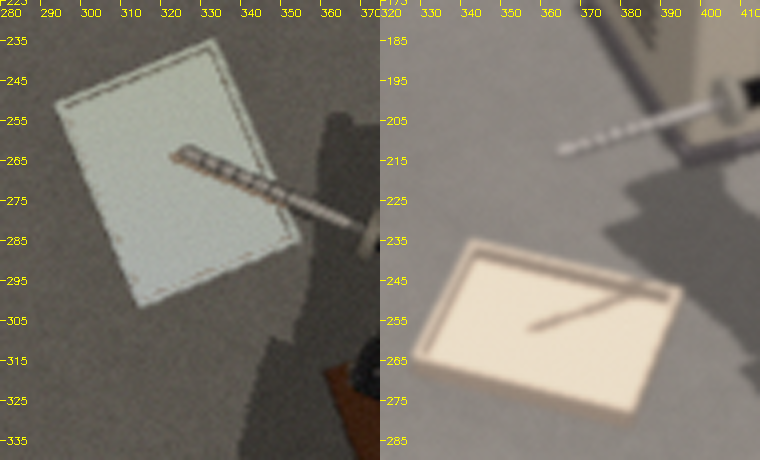

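The top crop shows the tip at about (325.7,262), against a prediction of (325.7,261.5), above the tray centre (324.5,267.5 at rim height). The side crop shows the rod clear in the air with a slope that matches level. I'll let it settle, then hand in.

>>> apply_moves([
  [0, 0, 0, 0, 0, 0, 0],
  [0, 0, 0, 0, 0, 0, 0],
  [0, 0, 0, 0, 0, 0, 0],
  [0, 0, 0, 0, 0, 0, 0],
  [0, 0, 0, 0, 0, 0, 0],
  [0, 0, 0, 0, 0, 0, 0],
  [0, 0, 0, 0, 0, 0, 0],
  [0, 0, 0, 0, 0, 0, 0],
])

```text
time: 19.88
eef_pos: [0.396, -0.1523, 0.1399]
tcp_rot: [180.0, -0.0, 65.1]
wrist_force: [0.4, 0.6, 0.3]
grip_width: 0.146
```

```bash
python3 - <<'E'
from h import *
from station import ticket
s=read_state();print(s['time'],s['eef_pos'],s['tcp_rot'],abs(np.array(s['qd'])).max(),s['grip_width'],tri(dict(top=(325.7,262),side=(364.5,212.5))))
a,b=[proj(P['top'],[.4635,-.0145,.016]),atz(P['top'],(324.5,267.5),.016)];print(a,b)
print(ticket.job_done())
E
```

```text
19.8833 [ 0.39596345 -0.15230445  0.13994729] [ 1.79994961e+02 -1.23894178e-02  6.50596559e+01] 0.08496536169889274 0.14607625122761045 [ 0.46012228 -0.01236419  0.16271783]
[[324.45524584 268.27207974]] [ 0.46545609 -0.01465984  0.016     ]
the job is handed in; nothing more can be done
None
```

I carried out the task in the order asked and handed it in at 19.9 s of the 56 s allowed. I lifted the gauge off its hooks, pushed it down the tube until the collar stopped, drew it out along the tube's axis, and held it level over the white tray.

**Seating:** the collar stopped with about 15 N along the tube, and the wrist camera showed no gap at the mouth. The stop came about 2.5 mm earlier than my mouth estimate predicted. I put that down to camera and grip error, because the rod had slid in freely until then.

**Final pose:** the gauge was still gripped and almost still (joint speeds under 0.1 degrees/s), with the tool's roll and pitch within 0.02° of level. In the camera images the rod's slope matched level to about 1°. From the camera images the tip was at (0.460, -0.012, 0.163) m. My tray-centre estimates ranged over x 0.462 to 0.465 and y -0.012 to -0.015, so the tip was about 2 to 6 mm off centre and 16 cm up.

**Left alone:** the arm was never near the bottle, beaker or jar, though I did not take a last picture of them. Wrist force stayed below about 17 N at every reading.

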